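# Free the stuck screw tub

## Task

A screw tub is stuck in the leaning outer tub on the aluminium stand. Take it by its rim, turn it until its catches come free and draw it out without wrenching it, then stand it upright on the floor of the shallow steel tray and let go. Leave the screwdriver, the metal module and the jar where they are.

Things in the scene. Friction and masses are not known exactly. Their poses are not given: they have to be found in the camera images.
- tub: Stuck white plastic screw tub: cylinder 88 mm across, 115 mm tall, wall 8 mm, floor 6 mm, about 0.14 kg. Origin: centre of underside; z: its axis to the open mouth, leaning 30 degrees at the start, about 45 mm of it free above the outer tub. Four catches 8 mm wide stick out 6 mm from its wall (100 mm across), 12 to 18 mm above the underside, at its x, y, -x, -y.
- tub_rim (a point): Centre of the tub's mouth, in the plane of the rim, 115 mm from the underside. Axes as the tub's. Pulled straight at the start, the tub stops hard after 3 mm: its catches sit under hidden teeth of the outer tub. Turned about its axis either way by the right amount, it slides straight out along its axis. Turning itself is easy.
- stand: Fixed aluminium stand, base 150 x 130 x 12 mm, carrying the white outer tub (116 mm outer, 106 mm inner diameter, 70 mm deep, highest point 0.15 m above the table), which leans 30 degrees to the stand's -x side. Origin: on the table, 25 mm towards -x from the middle of the base; z up. More than 60 N between tub and stand counts as wrenching.
- seat (a point): Centre of the outer tub's inner floor, under the tub; axes as the stand's (upright). Hidden 21 to 29 mm above this floor are four fixed inward teeth, 92 mm diameter inside, with four even gaps. The turn to where the catches enter the gaps is about 4 to 75 degrees, differs each time and shows in no pose; the tub is free over some 12 degrees of turn, every 90 degrees.
- tray: Fixed shallow square steel tray, 160 x 160 mm outside, 18 mm high, walls and floor 4 mm thick. Origin: centre of its underside.
- tray_in (a point): Centre of the tray's inner floor, where the tub is to stand.
- driver: Bystander: loose screwdriver, 200 mm long, lying on the table. Origin on the table under it; x along the shaft.
- module: Bystander: loose flat metal module, 65 x 100 x 24 mm. Origin: centre of its underside.
- flux_jar: Bystander: loose amber jar, 52 mm diameter, 85 mm tall, standing upright. Origin: centre of its underside.
There are look-alikes about, which are no part of the job. Several things have the shape of the tray; the one meant has the colours described above.

How it is judged:
By the outcome, as a careful person would: the job done as asked, in the order asked, and still so for the second after the job is handed in, with the robot touching nothing.
It also fails if it takes over 70 s, if anything falls off the work surface, if the arm or the gripper's body presses on something with over 40 N, if the wrist force passes 120 N, or if a joint passes its speed limit or range.

## Robot

A 6-joint arm with a two-finger parallel gripper is mounted at the origin on the work surface. World frame = base frame: x ahead of the robot, y to its left, z up, the work surface at z = 0. Lengths are in mm, angles in rad, forces in N, time in s.
With the tool pointing down it reaches from about 350 to 775 mm from the base axis. Payload 5.5 kg.
Tool frame: the origin (TCP) lies between the finger pads; the fingertips stand 14 mm ahead of it and the grasp point (between the pads) lies 5 mm behind it; z points along the fingers, y is the direction in which the jaws open and shut (so a half turn about z gives the same grasp; the last joint's range is limited). The gripper opens to 85 mm and grips with 20 to 120 N. Pads are 22 mm wide; open, the fingers measure 114 mm over their backs; the gripper's body (76 mm by 85 mm) begins 54 mm behind the grasp point. The pads swing forward as they close: fully open they stand 13 mm farther back than shut.
Start: joints at [-1.478, 0.313, 0.046, 1.304, 0, 1.431], TCP at [132.647, -559.534, 217.723] pointing down, gripper open.
Joint ranges: [-2.76, 2.76], [-0.86, 1.69], [-1.03, 1.26], [-2.2, 2.34], [-1.47, 1.5], [-3.14, 3.14]. Speed limits (rad/s): [2.57, 2.57, 3.14, 3.14, 3.14, 3.14].

## Interface

Orientations are given as a rotation vector (axis times angle).
In Python, from rig import env gives the robot as it stands.
- The arm moves only by the tool step_arm, never from a script. Its argument "rows" is a list that holds one entry, the list of rows, each a list of 7 numbers: the shift along the tool's x, y, z scaled (see below), then the turn, a rotation vector about the tool's x, y, z scaled (see below), then the gripper's target within -1 to 1 (fully open at 1, half-way at 0, shut at -1). In form: [[[tx, ty, tz, rx, ry, rz, gripper], ...]]. A call has exactly 10 rows; each row is the pose to reach, as a shift and turn from the pose commanded when the call began, along the tool's axes at that moment, turning the shorter way round; what a row does not reach only later rows make up. The controller multiplies each number of a shift by 0.5 m and each number of a turn by pi rad. A row lasts 1/12 s, in which the tool goes at most 41.7 mm and 7.16 degrees, less where a joint would pass 70% of its speed; a pose out of reach is approached as far as the arm can. A call with a number of a shift or a turn outside -1 to 1 is refused whole. A call with a gripper value outside its range is refused whole. The fingers move at their own pace and stop on an object; "grip_force" is the grip in N (left out, the last holds). Time passes only in rows, so rows that repeat a pose let the fingers close, or fill a call up. It gives the time, the measured TCP pose, the force and the opening at its end, in the units of the state.
- env.observe(): the state, without advancing time (a new reading comes with each control period).
- env.read_camera(name): name is "side" or "top"; returns a dict with "frame" (420x560x3 uint8, red, green, blue), "fx", "fy", "cx", "cy" (pixels), "world_from_camera" (4x4, takes a point from camera to world coordinates). Camera axes: x right, y up, looking along -z (the intrinsics and any distortion apply to the point x, -y, -z); pixel columns grow to the right and rows downward; lengths in mm; the calibration is good to about 2 mm. A picture is of the moment at which its call begins. There is no depth.
- env.hand_in(): hands the job in, once; it reports no verdict.
Trained networks look in the newest picture that a camera, given by its name, has taken for a name from the list of things; names that differ only in an ending like _2 or _b are one class to them, and where a whole thing is asked for, a point or a joint stands for the part that bears it (a point fixed in the world has none). Each returns a list of dicts, best first, with "p" (0 to 1); they miss things now and then, are a little off and sometimes report something else, mostly with a low value. They report only what shows in the picture. A call takes as long as a camera call. They do not tell look-alikes from the thing itself.
- env.masks_of(camera, label): "mask" (420x560 bool, what is visible of it) and "extent" ([left, top, right, bottom] in pixels, round what is visible of it).
The state is a dict: "time": time; "joints": joint angles; "joint_vel": joint speeds; "tau": joint torques, N m; "tool_pos": TCP position; "orientation": TCP orientation; "contact_force": force on the tool from outside, world axes, zero at the start; "torque": the same for the moment, N m; "width": finger opening in mm.
Only numpy, scipy, OpenCV 4.12 (cv2) and the standard library are available. Lean on these libraries where they do the work, as an engineer would, in place of code of your own. Each camera call takes 0.05 s, during which the arm holds its last target. There are 200 camera calls.

## Working session

There is one attempt and no reset: what is moved stays moved. The work goes in short steps, Python scripts to look and compute and a tool call to move; the robot and the scene stay as the last step left them, time stands still between calls to the robot, and variables do not carry over. Pictures are saved under pics/ and viewed, about 8 in all and at most 12, crops included, and the job is handed in when it is done.

Besides the shell and the picture viewer there is one more tool, called after "Request:" as a command line: name --argument value ..., lists and objects as JSON in quotes. step_arm: Moves the arm, as the interface text tells. Its arguments: {"type":"object","properties":{"rows":{"type":"array","items":{"type":"array","items":{"type":"array","items":{"type":"number","minimum":-1,"maximum":1}}}},"grip_force":{"type":"number"}},"required":["rows"]}

```bash
mkdir -p pics; ls; python3 - <<'E'
from rig import env
import cv2,numpy as np
print(env.observe())
ims=[]
for c in ["side","top"]:
    d=env.read_camera(c); print(c,d["fx"],d["fy"],d["cx"],d["cy"],np.round(d["world_from_camera"],3).tolist(),[k for k in d])
    cv2.imwrite(f"pics/{c}0.png",d["frame"][:,:,::-1])
    for l in ["tub","stand","tray","driver","module","flux_jar"]:
        print(c,l,[(round(r["p"],2),r["extent"]) for r in env.masks_of(c,l)])
E
```

```text
pics
{'time': 0.0, 'joints': array([-1.47760839e+00,  3.13981411e-01,  4.49420227e-02,  1.30359760e+00,
       -1.62355392e-05,  1.43120014e+00]), 'joint_vel': array([ 1.36431857e-04, -8.21169376e-04, -9.40247771e-04, -1.01051956e-03,
        3.42695104e-05,  3.05136645e-04]), 'tau': array([ 6.06305348e-04, -4.80626249e+01,  2.98534942e+01,  1.94991357e-02,
       -2.04805910e-04,  6.90785669e-06]), 'tool_pos': array([ 132.58102286, -558.93735696,  216.8045917 ]), 'orientation': array([-3.11850882e+00, -3.64617693e-01, -4.15639287e-05]), 'contact_force': array([ 0.81555169, -0.57588277, -0.18806968]), 'torque': array([-0.02468813,  0.01239825,  0.0334861 ]), 'width': 85.22835708332875}
side 385.08101110701165 385.08101110701165 282.11299909701233 207.45528044114675 [[-0.85, 0.367, -0.379, 153.397], [-0.527, -0.602, 0.6, 551.013], [-0.008, 0.709, 0.705, 742.352], [0.0, 0.0, 0.0, 1.0]] ['frame', 'fx', 'fy', 'cx', 'cy', 'world_from_camera']
side tub [(0.74, [301.7, 128.9, 340.5, 170.5])]
side stand [(0.66, [278.6, 134.8, 343.7, 204.8])]
side tray [(0.88, [264.2, 316.4, 376.2, 418.6]), (0.63, [355.9, 174.6, 403.6, 227.3]), (0.58, [164.4, 250.7, 263.9, 347.3])]
side driver [(0.71, [284.4, 236.4, 324.3, 260.7])]
side module [(0.89, [146.2, 206.0, 193.9, 247.9])]
side flux_jar [(0.63, [187.5, 177.6, 210.2, 208.0])]
top 510.8168489331267 510.8168489331267 282.20093348268676 206.5811437738773 [[0.033, 0.976, -0.214, 260.69], [-0.999, 0.032, -0.007, 8.745], [0.0, 0.214, 0.977, 1265.521], [0.0, 0.0, 0.0, 1.0]] ['frame', 'fx', 'fy', 'cx', 'cy', 'world_from_camera']
top tub [(0.86, [363.1, 185.5, 402.8, 231.9])]
top stand [(0.65, [342.3, 169.6, 408.6, 242.1])]
top tray [(0.94, [145.7, 280.1, 213.2, 355.2]), (0.8, [153.4, 164.1, 235.0, 244.1]), (0.8, [351.1, 273.0, 423.7, 324.4])]
top driver [(0.89, [274.7, 192.7, 286.8, 271.6])]
top module [(0.73, [216.5, 108.0, 265.3, 138.1])]
top flux_jar [(0.75, [273.6, 110.5, 296.2, 135.5])]
```

```bash
python3 - <<'E'
import cv2,numpy as np
t=cv2.imread("pics/top0.png");s=cv2.imread("pics/side0.png")
cv2.imwrite("pics/a.png",cv2.resize(t[90:380,120:460],None,fx=2.3,fy=2.05,interpolation=cv2.INTER_CUBIC)) if 0 else cv2.imwrite("pics/a.png",cv2.resize(t[90:360,120:460],None,fx=2.2,fy=2.2,interpolation=cv2.INTER_CUBIC))
cv2.imwrite("pics/b.png",cv2.resize(s[110:420,130:420],None,fx=1.9,fy=1.9,interpolation=cv2.INTER_CUBIC))
E
```

```text
(no output)
```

View pics/a.png

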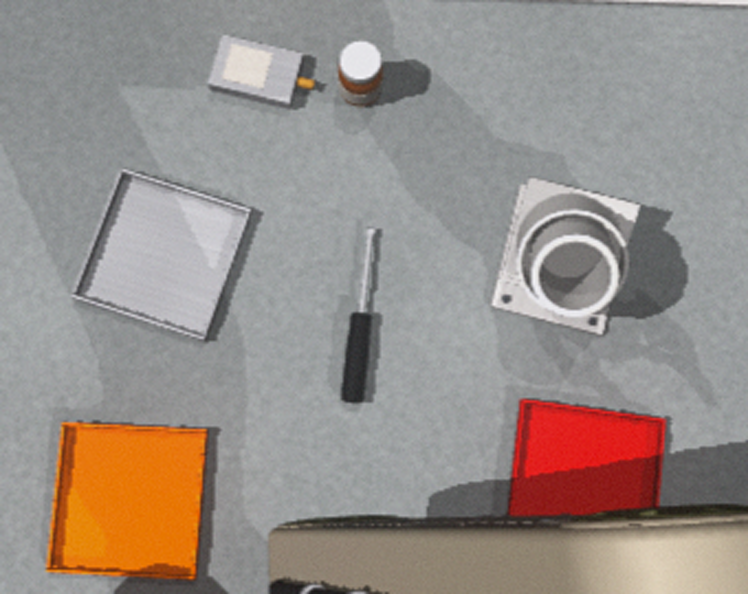

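View pics/b.png

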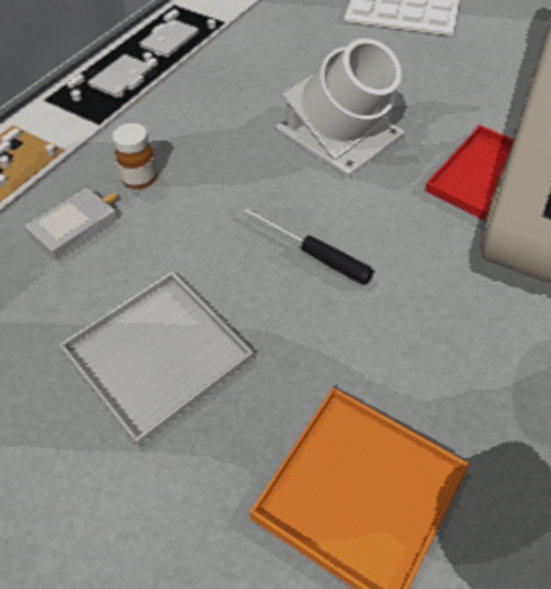

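Top view (crop px): the grey steel tray is at about (165,255), the orange tray at (130,500) and the red one at (590,460), partly hidden by the arm. Only the grey one is steel, with full-frame centre about (194,204). The stand and tub are at (570,260), with the tub leaning towards the robot. Next I'll fit the poses.

```bash
cat > h.py <<'E'
import numpy as np,cv2
from scipy.spatial.transform import Rotation as R
from scipy.optimize import least_squares,minimize
def proj(d,P):
    T=np.linalg.inv(d["world_from_camera"]);p=np.atleast_2d(P)@T[:3,:3].T+T[:3,3]
    return np.c_[d["cx"]+d["fx"]*p[:,0]/-p[:,2],d["cy"]+d["fy"]*-p[:,1]/-p[:,2]]
def back(d,uv,z):
    W=d["world_from_camera"];uv=np.atleast_2d(uv)
    r=np.c_[(uv[:,0]-d["cx"])/d["fx"],-(uv[:,1]-d["cy"])/d["fy"],-np.ones(len(uv))]@W[:3,:3].T
    return W[:3,3]+r*((z-W[2,3])/r[:,2])[:,None]
def axis(yaw,tilt=np.pi/6): # lean towards stand -x
    return np.array([-np.sin(tilt)*np.cos(yaw),-np.sin(tilt)*np.sin(yaw),np.cos(tilt)])
def circ(c,a,r,n=60):
    u=np.cross(a,[0,1,0]);u/=np.linalg.norm(u);v=np.cross(a,u);t=np.linspace(0,2*np.pi,n,endpoint=False)[:,None]
    return c+r*(np.cos(t)*u+np.sin(t)*v)
def hullmask(d,P,S=4):
    h=cv2.convexHull((proj(d,P)*S+S/2-.5).astype(np.float32)); m=np.zeros((420*S,560*S),np.uint8)
    cv2.fillConvexPoly(m,np.round(h).astype(np.int32),1); return cv2.resize(m.astype(np.float32),(560,420),interpolation=cv2.INTER_AREA)
def fit(fs,views,x0,steps):
    def cost(x):
        c=0
        for d,m in views: h=hullmask(d,fs(x)); c+=1-np.minimum(h,m).sum()/np.maximum(h,m).sum()
        return c
    s=np.vstack([x0]+[np.array(x0)+np.eye(len(x0))[i]*steps[i] for i in range(len(x0))])
    return minimize(cost,x0,method="Nelder-Mead",options=dict(initial_simplex=s,maxiter=400))
E
cat > m.py <<'E'
from rig import env
from h import *
D={};M={}
for c in ["side","top"]:
    D[c]=env.read_camera(c)
    for l in ["tub","tray","stand"]: M[c,l]=[r for r in env.masks_of(c,l)]
def pick(c,l,u,v):
    return min(M[c,l],key=lambda r:np.hypot((r["extent"][0]+r["extent"][2])/2-u,(r["extent"][1]+r["extent"][3])/2-v))["mask"].astype(np.float32)
vt=[(D[c],pick(c,"tray",*p)) for c,p in [("side",(214,299)),("top",(194,204))]]
def tray(x):
    c,s=np.cos(x[2]),np.sin(x[2]);q=np.array([[a,b] for a in(-80,80) for b in(-80,80)])@np.array([[c,s],[-s,c]])+x[:2]
    return np.vstack([np.c_[q,np.zeros(4)],np.c_[q,np.full(4,18)]])
x0=np.r_[back(D["top"],[194,204],0)[0,:2],-0.25]
r=fit(tray,vt,x0,[10,10,.2]);print("tray",r.x,r.fun)
tub=lambda x:np.vstack([circ(x[:3],axis(x[3]),44),circ(x[:3]-45*axis(x[3]),axis(x[3]),44)])
for c in ["side","top"]: print(c,[ (q["p"],q["extent"],q["mask"].sum()) for q in M[c,"tub"]])
vb=[(D[c],pick(c,"tub",*p)) for c,p in [("side",(320,150)),("top",(383,208))]]
x0=np.r_[back(D["top"],[382,215],160)[0],-0.25]
r=fit(tub,vb,x0,[10,10,5,.2]);print("tub",r.x,r.fun)
# rim ellipse overlay
for c,(u0,u1,v0,v1) in dict(top=(335,415,160,250),side=(265,355,115,215)).items():
    k=6;im=cv2.resize(D[c]["frame"][v0:v1,u0:u1,::-1],None,fx=k,fy=k,interpolation=cv2.INTER_CUBIC)
    for rad,col in((44,(0,0,255)),(36,(255,0,0))):
        p=(proj(D[c],circ(r.x[:3],axis(r.x[3]),rad))-[u0,v0]+.5)*k
        cv2.polylines(im,[np.round(p).astype(np.int32)],1,col,1)
    cv2.imwrite(f"pics/ov_{c}.png",im)
a=cv2.imread("pics/ov_top.png")[:400] if 0 else cv2.imread("pics/ov_top.png");b=cv2.imread("pics/ov_side.png")
h=max(a.shape[0],b.shape[0]);o=np.zeros((h,a.shape[1]+b.shape[1],3),np.uint8);o[:a.shape[0],:a.shape[1]]=a;o[:b.shape[0],a.shape[1]:]=b
f=min(1,800/o.shape[1],600/o.shape[0]);cv2.imwrite("pics/c.png",cv2.resize(o,None,fx=f,fy=f))
E
python3 m.py
```

```text
tray [ 5.34158391e+02  2.39747798e+02 -2.76657316e-01] 0.06041431427001953
side [(0.74, [301.9, 129.2, 342.1, 169.4], np.int64(1153)), (0.62, [278.6, 136.1, 342.6, 204.2], np.int64(1913))]
top [(0.95, [360.3, 185.6, 400.3, 234.5], np.int64(1513))]
tub [ 4.95791410e+02 -2.03529452e+02  1.52368431e+02 -2.21692733e-01] 0.1681697964668274
```

View pics/c.png

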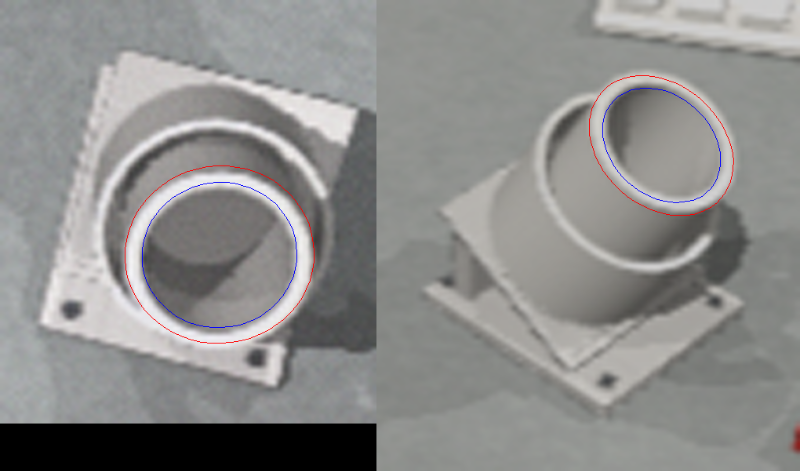

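The overlay shows the fit is close: the rim ring is at about (220,258) in the top crop and (662,145) in the side crop, 1-2 mm off. I'll refine on the rim's brightness and plan the grasp frame.

```bash
cat > m2.py <<'E'
from rig import env
from h import *
D={c:env.read_camera(c) for c in ["side","top"]}
G={c:cv2.GaussianBlur(cv2.cvtColor(D[c]["frame"],cv2.COLOR_RGB2GRAY).astype(np.float32),(0,0),.7) for c in D}
def ring(c,ctr,a,r):
    p=proj(D[c],circ(ctr,a,r,120)).astype(np.float32);return cv2.remap(G[c],p[None,:,0],p[None,:,1],cv2.INTER_LINEAR)[0]
def cost(x,cams=("side","top")):
    a=axis(x[3]);s=0
    for c in cams:
        b=np.mean([ring(c,x[:3],a,r) for r in(38,40,42)],0);s-= (2*b-ring(c,x[:3],a,46.5)-ring(c,x[:3],a,33.5)).mean()
    return s
for yaw in (None,):
  for cams in (("side","top"),):
    x0=np.array([496,-203,154,-.24]);r=minimize(cost,x0,args=(cams,),method="Nelder-Mead",options=dict(initial_simplex=np.vstack([x0]+[x0+v for v in np.diag([5,5,5,.1])]),maxiter=500));print(r.x,r.fun)
for z in (152,156,160):
    f=lambda q:cost(np.r_[q[:2],z,q[2]]);r=minimize(f,[496,-203,-.24],method="Nelder-Mead");print(z,r.x,r.fun)
print("residual base corners z=12:",back(D["top"],np.array([[527,180],[638,205],[605,333],[493,308]])/2.2+[120,90],12)[:,:2])
o=env.observe();M=R.from_rotvec(o["orientation"]).as_matrix();print(M.round(3),o["tool_pos"])
E
python3 m2.py
```

```text
[ 4.92526560e+02 -2.02157854e+02  1.56513875e+02 -2.15886830e-01] -225.02865600585938
152 [ 4.93533222e+02 -2.03764260e+02 -2.50602284e-01] -197.76846313476562
156 [ 4.92586300e+02 -2.02425388e+02 -2.44300025e-01] -223.9825897216797
160 [ 4.91670235e+02 -2.00861559e+02 -2.44165331e-01] -209.8394775390625
residual base corners z=12: [[ 632.90860913 -176.61648934]
 [ 607.09226111 -304.60680506]
 [ 456.74622672 -264.35900153]
 [ 481.16095638 -138.21342317]]
[[ 0.973  0.231 -0.   ]
 [ 0.231 -0.973 -0.   ]
 [-0.     0.    -1.   ]] [ 132.66103933 -559.52556934  217.7294103 ]
```

```bash
cat > plan.py <<'E'
from rig import env
from h import *
C0=np.array([492.3,-202.,157.5]);YAW=-.235;A=axis(YAW);N=np.array([-np.sin(YAW),np.cos(YAW),0])
def gpose(phi=0,h=-16,rad=40): # TCP pose at rim angle phi (about +A), h along A from rim plane
    n=R.from_rotvec(A*phi).apply(N);z=-A
    return C0+rad*n+h*A, np.column_stack([np.cross(n,z),n,z])
def rel(p,M,p0=None,M0=None):
    o=env.observe()
    if p0 is None:p0=o["tool_pos"];M0=R.from_rotvec(o["orientation"]).as_matrix()
    t=M0.T@(p-p0)/500;w=R.from_matrix(M0.T@M).as_rotvec()/np.pi
    print(np.round(t,4).tolist(),np.round(w,4).tolist())
E
python3 - <<'E'
from plan import *
o=env.observe();M0=R.from_rotvec(o["orientation"]).as_matrix()
p,M=gpose(h=60);print(p,M)
w=R.from_matrix(M0.T@M).as_rotvec();Mm=M0@R.from_rotvec(w/2).as_matrix();print(np.degrees(np.linalg.norm(w)),Mm)
pm=np.array([330,-380,340.]);rel(pm,Mm);rel(p,M,pm,Mm)
E
```

```text
[ 472.43828918 -156.11413678  209.46152423] [[-0.84222213  0.23284299  0.48625717]
 [ 0.20164794  0.97251434 -0.11642149]
 [-0.5         0.         -0.8660254 ]]
154.12411096960386 [[ 0.05430897  0.97860396  0.19845611]
 [ 0.96585271 -0.00105922 -0.25908959]
 [-0.25333589  0.20575026 -0.94524481]]
[0.4669, -0.2583, -0.2446] [-0.1106, -0.0263, -0.4128]
[0.5141, 0.2246, 0.1873] [-0.1106, -0.0263, -0.4128]
```

Request:
step_arm --rows '[[[0.05,-0.03,-0.1,-0.011,-0.003,-0.04,0],[0.1,-0.06,-0.2,-0.022,-0.005,-0.08,0],[0.16,-0.09,-0.245,-0.033,-0.008,-0.12,0],[0.22,-0.12,-0.245,-0.044,-0.01,-0.16,0],[0.28,-0.15,-0.245,-0.055,-0.013,-0.2,0],[0.33,-0.18,-0.245,-0.066,-0.016,-0.24,0],[0.38,-0.21,-0.245,-0.075,-0.018,-0.28,0],[0.43,-0.235,-0.245,-0.083,-0.02,-0.31,0],[0.467,-0.258,-0.245,-0.093,-0.022,-0.35,0],[0.467,-0.258,-0.245,-0.104,-0.024,-0.385,0]]]' --grip_force 60

```text
time: 2.03
tool_pos: [332.5, -377.2, 340.7]
orientation: [2.108, 1.884, -0.047]
contact_force: [-1.4, 0.1, -0.3]
width: 42.9
```

```bash
python3 - <<'E'
from plan import *
o=env.observe();print(o["time"],o["tool_pos"],o["joints"].round(2),o["width"])
rel(*gpose(h=60))
E
```

```text
2.0333 [ 332.51161614 -377.22119064  340.6814127 ] [-1.02 -0.11 -0.19  1.18  0.02  0.66] 42.91787021784488
[0.524, 0.1804, 0.1888] [-0.1162, -0.0276, -0.439]
```

Request:
step_arm --rows '[[[0.06,0.02,0.01,-0.01,-0.003,-0.04,0],[0.12,0.04,0.02,-0.02,-0.005,-0.08,0],[0.18,0.06,0.03,-0.03,-0.008,-0.12,0],[0.24,0.08,0.05,-0.04,-0.01,-0.16,0],[0.3,0.1,0.07,-0.05,-0.013,-0.2,0],[0.36,0.12,0.09,-0.06,-0.015,-0.23,0],[0.42,0.14,0.11,-0.07,-0.018,-0.27,0],[0.47,0.16,0.13,-0.08,-0.02,-0.31,0],[0.5,0.17,0.15,-0.09,-0.022,-0.34,0],[0.524,0.18,0.17,-0.1,-0.024,-0.378,0]]]'

```text
time: 2.87
tool_pos: [470.5, -155.7, 217.3]
orientation: [0.579, 2.571, -0.082]
contact_force: [0.2, -0.3, -0.4]
width: 42.7
```

```bash
python3 - <<'E'
from plan import *
o=env.observe();print(o["time"],o["tool_pos"],o["joints"].round(2))
rel(*gpose(h=60))
E
```

```text
2.8667 [ 470.52411762 -155.68138867  217.28747562] [-0.55 -0.25 -0.68  0.64  0.1  -0.08]
[0.0042, 0.0, 0.0156] [-0.0169, -0.004, -0.0618]
```

Request:
step_arm --rows '[[[0.004,0,0.015,-0.017,-0.004,-0.03,0],[0.004,0,0.0156,-0.017,-0.004,-0.062,0],[0.004,0,0.0156,-0.017,-0.004,-0.062,0],[0.004,0,0.0156,-0.017,-0.004,-0.062,0],[0.004,0,0.0156,-0.017,-0.004,-0.062,0],[0.004,0,0.0156,-0.017,-0.004,-0.062,0],[0.004,0,0.0156,-0.017,-0.004,-0.062,0],[0.004,0,0.0156,-0.017,-0.004,-0.062,0],[0.004,0,0.0156,-0.017,-0.004,-0.062,0],[0.004,0,0.0156,-0.017,-0.004,-0.062,0]]]'

```text
time: 3.7
tool_pos: [472.5, -158.4, 210.4]
orientation: [0.317, 2.601, -0.083]
contact_force: [-0.6, 0.4, 0.3]
width: 42.6
```

```bash
python3 - <<'E'
from plan import *
o=env.observe();print(o["time"],o["tool_pos"],o["joints"].round(2))
rel(*gpose(h=60));rel(*gpose(h=-16))
D={c:env.read_camera(c) for c in("top","side")};k=5;L=[]
p,M=gpose(h=-3);q,_=gpose(h=-36)
for c,(u,v) in dict(top=(375,205),side=(318,160)).items():
    im=cv2.resize(D[c]["frame"][v-60:v+60,u-40:u+40,::-1],None,fx=k,fy=k,interpolation=cv2.INTER_CUBIC)
    f=lambda P:np.round((proj(D[c],P)-[u-40,v-60]+.5)*k).astype(np.int32)
    cv2.polylines(im,[f(circ(C0,A,44))],1,(0,0,255),1);cv2.polylines(im,[f(circ(C0,A,36))],1,(255,0,0),1)
    T=o["tool_pos"];Mo=R.from_rotvec(o["orientation"]).as_matrix()
    cv2.polylines(im,[f(np.array([T,T+75*Mo[:,2]]))],0,(0,255,0),1);L.append(im)
cv2.imwrite("pics/d.png",np.hstack(L))
E
```

```text
3.7 [ 472.49248198 -158.44626535  210.40988602] [-0.6  -0.25 -0.7   0.62  0.18 -0.31]
[0.002, 0.0045, 0.001] [-0.0008, -0.0001, -0.0022]
[0.002, 0.0049, 0.153] [-0.0008, -0.0001, -0.0022]
```

View pics/d.png

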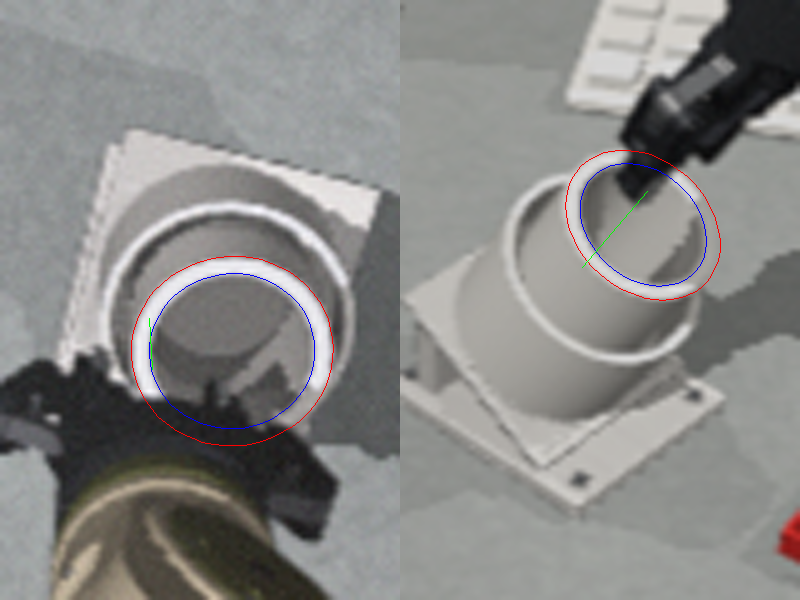

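The rim overlays fit in both views (top ring (232,350), side ring (643,225)), and the fingers straddle the left wall. I'll descend slowly.

Request:
step_arm --rows '[[[0.002,0.0048,0.016,0,0,-0.002,0],[0.002,0.0048,0.032,0,0,-0.002,0],[0.002,0.0048,0.048,0,0,-0.002,0],[0.002,0.0048,0.064,0,0,-0.002,0],[0.002,0.0048,0.08,0,0,-0.002,0],[0.002,0.0048,0.096,0,0,-0.002,0],[0.002,0.0048,0.112,0,0,-0.002,0],[0.002,0.0048,0.127,0,0,-0.002,0],[0.002,0.0048,0.142,0,0,-0.002,0],[0.002,0.0048,0.151,0,0,-0.002,0]]]' --grip_force 40

```text
time: 4.63
tool_pos: [509.0, -164.8, 143.3]
orientation: [0.309, 2.604, -0.085]
contact_force: [-0.2, 0.3, -0.8]
width: 42.9
```

```bash
python3 - <<'E'
from plan import *
o=env.observe();print(o["time"],o["tool_pos"],o["joints"].round(2),o["contact_force"],o["torque"],o["width"])
rel(*gpose(h=-16))
E
```

```text
4.6333 [ 508.95864792 -164.83978517  143.25801281] [-0.56 -0.1  -0.77  0.4   0.16 -0.28] [-0.20217887  0.29998244 -0.76885103] [0.09265255 0.44808964 0.01447842] 42.86443632814176
[-0.0012, -0.0, -0.0002] [-0.0007, -0.0004, -0.0002]
```

Request:
step_arm --rows '[[[0,0,0,0,0,0,-0.4],[0,0,0,0,0,0,-0.5],[0,0,0,0,0,0,-0.6],[0,0,0,0,0,0,-0.7],[0,0,0,0,0,0,-0.8],[0,0,0,0,0,0,-0.9],[0,0,0,0,0,0,-1],[0,0,0,0,0,0,-1],[0,0,0,0,0,0,-1],[0,0,0,0,0,0,-1]]]' --grip_force 40

```text
time: 5.47
tool_pos: [508.8, -164.9, 144.5]
orientation: [0.309, 2.603, -0.086]
contact_force: [0.5, -0.7, 0.7]
width: -0.1
```

```bash
cat >> plan.py <<'E'
def st():
    o=env.observe();M=R.from_rotvec(o["orientation"]).as_matrix()
    print("t",round(o["time"],2),"F_tool",(M.T@o["contact_force"]).round(1),"T_tool",(M.T@o["torque"]).round(2),"w",round(o["width"],1),"pos",o["tool_pos"].round(1),"j",o["joints"].round(2),"h",round((o["tool_pos"]-C0)@A,1))
E
python3 -c "
from plan import *
st();rel(*gpose(h=-16))"
```

```text
t 5.47 F_tool [-0.9 -0.6 -0.2] T_tool [0.01 0.48 0.04] w -0.1 pos [ 508.8 -164.9  144.5] j [-0.56 -0.1  -0.77  0.4   0.16 -0.28] h -15.0
[-0.0002, 0.0002, 0.002] [-0.0008, -0.0001, -0.0001]
```

```bash
cat >> plan.py <<'E'
def snap(name,t=(375,205),s=(318,160),C=None,ax=None):
    o=env.observe();D={c:env.read_camera(c) for c in("top","side")};k=5;L=[]
    T=o["tool_pos"];Mo=R.from_rotvec(o["orientation"]).as_matrix()
    for c,(u,v) in dict(top=t,side=s).items():
        im=cv2.resize(D[c]["frame"][v-60:v+60,u-40:u+40,::-1],None,fx=k,fy=k,interpolation=cv2.INTER_CUBIC)
        f=lambda P:np.round((proj(D[c],P)-[u-40,v-60]+.5)*k).astype(np.int32)
        if C is not None:
            cv2.polylines(im,[f(circ(C,ax,44))],1,(0,0,255),1);cv2.polylines(im,[f(circ(C,ax,36))],1,(255,0,0),1)
        cv2.polylines(im,[f(np.array([T,T+14*Mo[:,2]]))],0,(0,255,0),1);cv2.polylines(im,[f(np.array([T-10*Mo[:,1],T+10*Mo[:,1]]))],0,(0,255,0),1);L.append(im)
    cv2.imwrite(name,np.hstack(L))
E
python3 -c "
from plan import *
snap('pics/e.png',C=C0,ax=A)"
```

```text
(no output)
```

View pics/e.png

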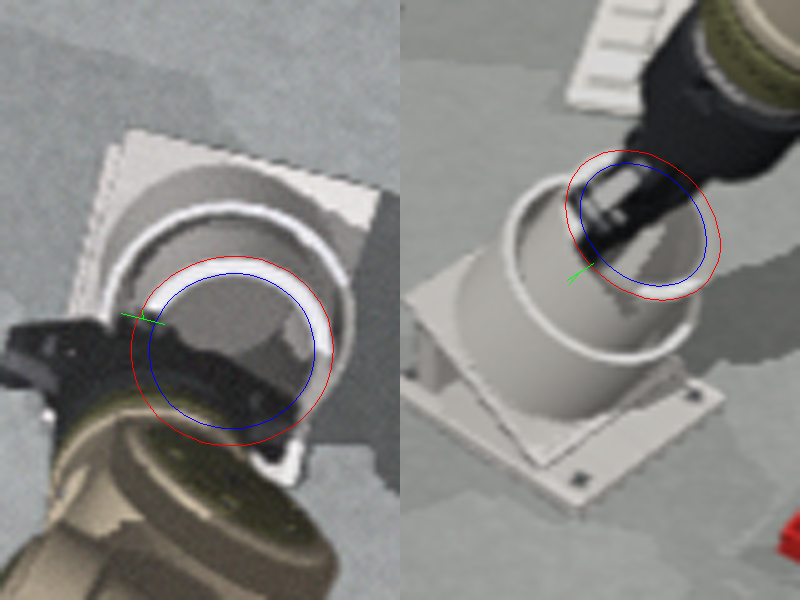

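```bash
python3 - <<'E'
from plan import *
o=env.observe();T=o["tool_pos"];M=R.from_rotvec(o["orientation"]).as_matrix();L=[]
for c,(u,v) in dict(top=(365,205),side=(322,150)).items():
    d=env.read_camera(c);k=10
    im=cv2.resize(d["frame"][v-28:v+32,u-20:u+20,::-1],None,fx=k,fy=k,interpolation=cv2.INTER_CUBIC)
    im=np.clip(255*(im/255.)**.6,0,255).astype(np.uint8)
    f=lambda P:np.round((proj(d,P)-[u-20,v-28]+.5)*k).astype(np.int32)
    for P,col in((T,(0,255,0)),(T+14*M[:,2],(0,0,255)),(T-5*M[:,2],(255,255,0)),(C0+40*N,(255,0,255))): cv2.circle(im,tuple(int(i) for i in f(P)[0]),4,col,-1)
    L.append(im)
cv2.imwrite("pics/f.png",np.hstack(L))
E
```

```text
(no output)
```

View pics/f.png

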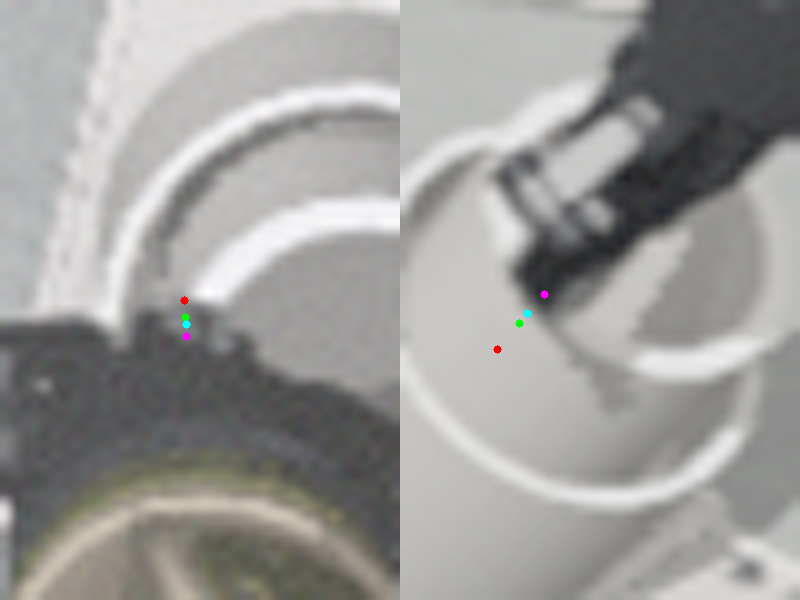

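Request:
step_arm --rows '[[[0,0,-0.02,0,0,0,-1],[0,0,-0.04,0,0,0,-1],[0,0,-0.06,0,0,0,-1],[0,0,-0.08,0,0,0,-1],[0,0,-0.1,0,0,0,-1],[0,0,-0.12,0,0,0,-1],[0,0,-0.14,0,0,0,-1],[0,0,-0.15,0,0,0,-1],[0,0,-0.15,0,0,0,-1],[0,0,-0.15,0,0,0,-1]]]'

```text
time: 6.5
tool_pos: [472.6, -156.1, 209.5]
orientation: [0.309, 2.602, -0.086]
contact_force: [0.2, 0.7, -0.6]
width: -0.3
```

```bash
python3 - <<'E'
from plan import *
st()
o=env.observe();T=o["tool_pos"];M=R.from_rotvec(o["orientation"]).as_matrix();L=[]
for c in ("top","side"):
    d=env.read_camera(c);k=8;u,v=np.round(proj(d,T)[0]).astype(int);v+=0
    im=cv2.resize(d["frame"][v-34:v+36,u-25:u+25,::-1],None,fx=k,fy=k,interpolation=cv2.INTER_CUBIC)
    im=np.clip(255*(im/255.)**.6,0,255).astype(np.uint8)
    f=lambda P:np.round((proj(d,P)-[u-25,v-34]+.5)*k).astype(np.int32)
    for P,col in((T,(0,255,0)),(T+14*M[:,2],(0,0,255)),(T-5*M[:,2],(255,255,0)),(C0+40*N,(255,0,255))): cv2.circle(im,tuple(int(i) for i in f(P)[0]),4,col,-1)
    L.append(im)
cv2.imwrite("pics/g.png",np.hstack(L))
E
```

```text
t 6.5 F_tool [0.3 0.7 0.5] T_tool [-0.03  0.49 -0.01] w -0.3 pos [ 472.6 -156.1  209.5] j [-0.59 -0.25 -0.71  0.62  0.17 -0.31] h 60.0
```

View pics/g.png

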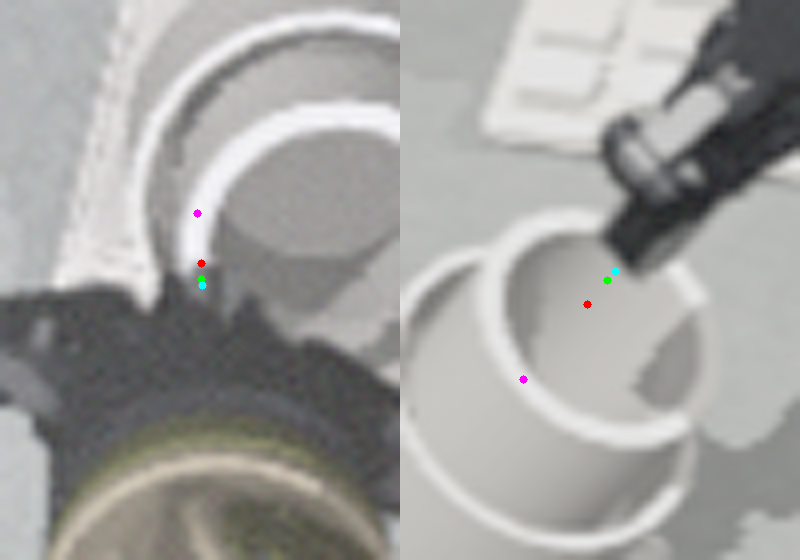

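The picture disagrees with the stated finger length. In the side view the shut fingertips are at about (620,257), roughly 25 mm short of the expected tip at (587,304). This also explains why the fingers shut on nothing. I'll go deeper with the gripper half open, in stages, and read the force.

Request:
step_arm --rows '[[[0,0,0,0,0,0,0],[0,0,0,0,0,0,0],[0,0,0,0,0,0,0],[0,0,0.02,0,0,0,0],[0,0,0.045,0,0,0,0],[0,0,0.07,0,0,0,0],[0,0,0.1,0,0,0,0],[0,0,0.125,0,0,0,0],[0,0,0.145,0,0,0,0],[0,0,0.152,0,0,0,0]]]' --grip_force 20

```text
time: 7.43
tool_pos: [509.0, -164.7, 141.7]
orientation: [0.309, 2.605, -0.084]
contact_force: [-0.8, 0.0, 0.9]
width: 43.0
```

Request:
step_arm --rows '[[[0,0,0.002,0,0,0,0],[0,0,0.005,0,0,0,0],[0,0,0.009,0,0,0,0],[0,0,0.013,0,0,0,0],[0,0,0.017,0,0,0,0],[0,0,0.021,0,0,0,0],[0,0,0.025,0,0,0,0],[0,0,0.028,0,0,0,0],[0,0,0.03,0,0,0,0],[0,0,0.03,0,0,0,0]]]'

```text
time: 8.27
tool_pos: [516.5, -166.8, 130.3]
orientation: [0.309, 2.603, -0.085]
contact_force: [-0.0, 0.2, 0.2]
width: 42.8
```

```bash
python3 -c "
from plan import *
st();rel(*gpose(h=-31))"
```

```text
t 8.27 F_tool [-0.   0.1 -0.2] T_tool [-0.06  0.4   0.05] w 42.8 pos [ 516.5 -166.8  130.3] j [-0.55 -0.07 -0.78  0.36  0.15 -0.27] h -31.3
[-0.0007, 0.0002, -0.0005] [-0.0008, -0.0002, -0.0002]
```

Request:
step_arm --rows '[[[0,0,0,0,0,0,-0.2],[0,0,0,0,0,0,-0.4],[0,0,0,0,0,0,-0.6],[0,0,0,0,0,0,-0.7],[0,0,0,0,0,0,-0.8],[0,0,0,0,0,0,-0.9],[0,0,0,0,0,0,-1],[0,0,0,0,0,0,-1],[0,0,0,0,0,0,-1],[0,0,0,0,0,0,-1]]]' --grip_force 20

```text
time: 9.1
tool_pos: [516.6, -166.8, 130.7]
orientation: [0.309, 2.603, -0.086]
contact_force: [-2.2, 0.3, 3.0]
width: 7.7
```

```bash
python3 - <<'E'
from plan import *
st()
o=env.observe();T=o["tool_pos"];M=R.from_rotvec(o["orientation"]).as_matrix();L=[]
for c in ("top","side"):
    d=env.read_camera(c);k=8;u,v=np.round(proj(d,T)[0]).astype(int);v+=0
    im=cv2.resize(d["frame"][v-34:v+36,u-25:u+25,::-1],None,fx=k,fy=k,interpolation=cv2.INTER_CUBIC)
    im=np.clip(255*(im/255.)**.6,0,255).astype(np.uint8)
    f=lambda P:np.round((proj(d,P)-[u-25,v-34]+.5)*k).astype(np.int32)
    for P,col in((T,(0,255,0)),(T+14*M[:,2],(0,0,255)),(C0+40*N,(255,0,255))): cv2.circle(im,tuple(int(i) for i in f(P)[0]),4,col,-1)
    L.append(im)
cv2.imwrite("pics/i.png",np.hstack(L))
E
```

```text
t 9.1 F_tool [ 0.4 -0.2 -3.7] T_tool [0.12 0.61 0.04] w 7.7 pos [ 516.6 -166.8  130.7] j [-0.55 -0.07 -0.78  0.36  0.15 -0.27] h -30.9
```

Gripped: width 7.7 mm is the wall. I'll re-grip 12 mm deeper for better hold.

Request:
step_arm --rows '[[[0,0,0,0,0,0,-0.3],[0,0,0,0,0,0,-0.3],[0,0,0,0,0,0,-0.3],[0,0,0.006,0,0,0,-0.3],[0,0,0.012,0,0,0,-0.3],[0,0,0.018,0,0,0,-0.3],[0,0,0.024,0,0,0,-0.3],[0,0,0.024,0,0,0,-0.3],[0,0,0.024,0,0,0,-0.3],[0,0,0.024,0,0,0,-0.3]]]' --grip_force 30

```text
time: 10.03
tool_pos: [522.4, -168.2, 120.0]
orientation: [0.309, 2.603, -0.085]
contact_force: [1.1, 0.2, 1.0]
width: 29.8
```

Request:
step_arm --rows '[[[0,0,0,0,0,0,-0.6],[0,0,0,0,0,0,-0.7],[0,0,0,0,0,0,-0.8],[0,0,0,0,0,0,-0.9],[0,0,0,0,0,0,-1],[0,0,0,0,0,0,-1],[0,0,0,0,0,0,-1],[0,0,0,0,0,0,-1],[0,0,0,0,0,0,-1],[0,0,0,0,0,0,-1]]]' --grip_force 60

```text
time: 10.87
tool_pos: [522.3, -168.3, 120.4]
orientation: [0.309, 2.603, -0.086]
contact_force: [-5.7, 0.4, 5.6]
width: 7.1
```

```bash
python3 -c "
from plan import *
st();rel(*gpose(h=-43))"
```

```text
t 10.87 F_tool [ 2.1 -0.9 -7.6] T_tool [ 0.08  0.76 -0.05] w 7.1 pos [ 522.3 -168.3  120.4] j [-0.55 -0.04 -0.79  0.32  0.15 -0.27] h -42.8
[-0.0001, 0.0005, 0.0003] [-0.0009, -0.0001, -0.0002]
```

Request:
step_arm --rows '[[[0,0,-0.001,0,0,0,-1],[0,0,-0.002,0,0,0,-1],[0,0,-0.003,0,0,0,-1],[0,0,-0.004,0,0,0,-1],[0,0,-0.004,0,0,0,-1],[0,0,-0.004,0,0,0,-1],[0,0,-0.004,0,0,0,-1],[0,0,-0.004,0,0,0,-1],[0,0,-0.004,0,0,0,-1],[0,0,-0.004,0,0,0,-1]]]'

```text
time: 11.7
tool_pos: [521.4, -168.0, 121.9]
orientation: [0.309, 2.603, -0.085]
contact_force: [-0.4, -0.2, -0.6]
width: 7.2
```

```bash
python3 -c "
from plan import *
st()"
```

```text
t 11.7 F_tool [ 0.6 -0.3  0.4] T_tool [-0.06  0.59  0.04] w 7.2 pos [ 521.4 -168.   121.9] j [-0.55 -0.05 -0.79  0.33  0.15 -0.27] h -41.1
```

Request:
step_arm --rows '[[[0,0,-0.001,0,0,0,-1],[0,0,-0.002,0,0,0,-1],[0,0,-0.003,0,0,0,-1],[0,0,-0.004,0,0,0,-1],[0,0,-0.004,0,0,0,-1],[0,0,-0.004,0,0,0,-1],[0,0,-0.004,0,0,0,-1],[0,0,-0.004,0,0,0,-1],[0,0,-0.004,0,0,0,-1],[0,0,-0.004,0,0,0,-1]]]'

```text
time: 12.53
tool_pos: [520.5, -168.0, 123.0]
orientation: [0.309, 2.603, -0.086]
contact_force: [5.5, -4.0, -9.6]
width: 7.1
```

```bash
python3 -c "
from plan import *
st()"
```

```text
t 12.53 F_tool [-0.6 -2.5 11.5] T_tool [ 0.14  0.23 -0.01] w 7.1 pos [ 520.5 -168.   123. ] j [-0.55 -0.05 -0.78  0.33  0.15 -0.27] h -39.6
```

Request:
step_arm --rows '[[[-0.0021,0,0,0,0,0.0083,-1],[-0.0042,-0.0001,0,0,0,0.0167,-1],[-0.0063,-0.0002,0,0,0,0.025,-1],[-0.0084,-0.0004,0,0,0,0.0333,-1],[-0.0084,-0.0004,0,0,0,0.0333,-1],[-0.0084,-0.0004,0,0,0,0.0333,-1],[-0.0084,-0.0004,0,0,0,0.0333,-1],[-0.0084,-0.0004,0,0,0,0.0333,-1],[-0.0084,-0.0004,0,0,0,0.0333,-1],[-0.0084,-0.0004,0,0,0,0.0333,-1]]]'

```text
time: 13.37
tool_pos: [523.4, -168.7, 124.8]
orientation: [0.444, 2.583, -0.049]
contact_force: [5.2, -2.3, -10.4]
width: 6.7
```

```bash
cat >> plan.py <<'E'
def lat():
    o=env.observe();M=R.from_rotvec(o["orientation"]).as_matrix()
    c=o["tool_pos"]-40*M[:,1];e=c-C0;e-=e@A*A;G=gpose()[1];print("axis err x,y",(G.T@e).round(1)[:2],"tilt",np.degrees(np.arccos(-M[:,2]@A)).round(2),"turn",np.degrees((R.from_matrix(G.T@M)).as_rotvec()[2]).round(1))
E
python3 -c "
from plan import *
st();lat()"
```

```text
t 13.37 F_tool [ 0.2 -1.  11.8] T_tool [0.28 0.41 0.02] w 6.7 pos [ 523.4 -168.7  124.8] j [-0.54 -0.05 -0.78  0.34  0.15 -0.17] h -39.6
axis err x,y [ 1.1 -0.2] tilt 0.18 turn 6.0
```

Request:
step_arm --rows '[[[-0.0021,0,0,0,0,0.0083,-1],[-0.0042,-0.0001,0,0,0,0.0167,-1],[-0.0063,-0.0002,0,0,0,0.025,-1],[-0.0084,-0.0004,0,0,0,0.0333,-1],[-0.0084,-0.0004,0,0,0,0.0333,-1],[-0.0084,-0.0004,0,0,0,0.0333,-1],[-0.0084,-0.0004,0,0,0,0.0333,-1],[-0.0084,-0.0004,0,0,0,0.0333,-1],[-0.0084,-0.0004,0,0,0,0.0333,-1],[-0.0084,-0.0004,0,0,0,0.0333,-1]]]'

```text
time: 14.2
tool_pos: [526.7, -170.1, 126.8]
orientation: [0.577, 2.556, -0.013]
contact_force: [5.4, -3.5, -12.0]
width: 6.8
```

Request:
step_arm --rows '[[[-0.0021,0,0,0,0,0.0083,-1],[-0.0042,-0.0001,0,0,0,0.0167,-1],[-0.0063,-0.0002,0,0,0,0.025,-1],[-0.0084,-0.0004,0,0,0,0.0333,-1],[-0.0084,-0.0004,0,0,0,0.0333,-1],[-0.0084,-0.0004,0,0,0,0.0333,-1],[-0.0084,-0.0004,0,0,0,0.0333,-1],[-0.0084,-0.0004,0,0,0,0.0333,-1],[-0.0084,-0.0004,0,0,0,0.0333,-1],[-0.0084,-0.0004,0,0,0,0.0333,-1]]]'

```text
time: 15.03
tool_pos: [530.5, -172.0, 129.9]
orientation: [0.711, 2.52, 0.025]
contact_force: [0.3, -0.7, -3.7]
width: 7.0
```

```bash
python3 -c "
from plan import *
st();lat()"
```

```text
t 15.03 F_tool [ 1.2 -1.   3.4] T_tool [0.14 0.89 0.09] w 7.0 pos [ 530.5 -172.   129.9] j [-0.54 -0.04 -0.75  0.35  0.15  0.05] h -39.0
axis err x,y [0.1 0. ] tilt 0.14 turn 18.0
```

Request:
step_arm --rows '[[[-0.0019,0,0,0,0,0.0074,-1],[-0.0037,-0.0001,0,0,0,0.0148,-1],[-0.0056,-0.0002,0,0,0,0.0222,-1],[-0.0056,-0.0002,0,0,0,0.0222,-1],[-0.0056,-0.0002,-0.001,0,0,0.0222,-1],[-0.0056,-0.0002,-0.002,0,0,0.0222,-1],[-0.0056,-0.0002,-0.003,0,0,0.0222,-1],[-0.0056,-0.0002,-0.004,0,0,0.0222,-1],[-0.0056,-0.0002,-0.004,0,0,0.0222,-1],[-0.0056,-0.0002,-0.004,0,0,0.0222,-1]]]'

```text
time: 15.87
tool_pos: [531.5, -173.3, 133.0]
orientation: [0.798, 2.494, 0.049]
contact_force: [-0.4, -0.3, -1.0]
width: 7.1
```

```bash
python3 -c "
from plan import *
st();lat()"
```

```text
t 15.87 F_tool [ 0.6 -0.6  0.7] T_tool [ 0.17  0.58 -0.08] w 7.1 pos [ 531.5 -173.3  133. ] j [-0.54 -0.04 -0.75  0.36  0.15  0.11] h -37.0
axis err x,y [-0.  -0.1] tilt 0.15 turn 22.0
```

Request:
step_arm --rows '[[[0,0,-0.002,0,0,0,-1],[0,0,-0.005,0,0,0,-1],[0,0,-0.008,0,0,0,-1],[0,0,-0.011,0,0,0,-1],[0,0,-0.014,0,0,0,-1],[0,0,-0.017,0,0,0,-1],[0,0,-0.02,0,0,0,-1],[0,0,-0.023,0,0,0,-1],[0,0,-0.024,0,0,0,-1],[0,0,-0.024,0,0,0,-1]]]'

```text
time: 16.7
tool_pos: [525.7, -172.0, 143.5]
orientation: [0.798, 2.494, 0.049]
contact_force: [0.4, -0.7, -1.3]
width: 7.2
```

```bash
python3 -c "
from plan import *
st();lat()"
```

```text
t 16.7 F_tool [-0.  -0.6  1.4] T_tool [0.16 0.48 0.09] w 7.2 pos [ 525.7 -172.   143.5] j [-0.55 -0.06 -0.74  0.39  0.15  0.11] h -24.9
axis err x,y [-0.1 -0.1] tilt 0.15 turn 22.0
```

Sliding freely with the force equal to the tub's weight. I'll draw it out along its axis.

Request:
step_arm --rows '[[[0,0,-0.01,0,0,0,-1],[0,0,-0.022,0,0,0,-1],[0,0,-0.034,0,0,0,-1],[0,0,-0.046,0,0,0,-1],[0,0,-0.058,0,0,0,-1],[0,0,-0.07,0,0,0,-1],[0,0,-0.085,0,0,0,-1],[0,0,-0.1,0,0,0,-1],[0,0,-0.12,0,0,0,-1],[0,0,-0.14,0,0,0,-1]]]'

```text
time: 17.53
tool_pos: [491.2, -163.4, 204.6]
orientation: [0.799, 2.495, 0.049]
contact_force: [0.2, -0.5, -1.2]
width: 7.2
```

```bash
python3 - <<'E'
from plan import *
st();lat()
# rim plane in hand: initial gripped at h=-42.8 w/ rim at C0
o=env.observe();p0=o["tool_pos"];M0=R.from_rotvec(o["orientation"]).as_matrix()
z=np.array([0,0,-1.])
def down(az): # y axis horizontal heading az
    y=np.array([np.cos(az),np.sin(az),0]);return np.column_stack([np.cross(y,z),y,z])
# minimal rotation to vertical
w=np.cross(M0[:,2],z);ang=np.arcsin(np.linalg.norm(w));Mv=R.from_rotvec(w/np.linalg.norm(w)*ang).as_matrix()@M0
print("y heading",np.degrees(np.arctan2(Mv[1,1],Mv[0,1])))
tray=np.array([534.2,239.7])
for hh in (4+115+60,119+3,119): # rim height
    for az in (np.arctan2(Mv[1,1],Mv[0,1]),np.radians(120)):
        M=down(az);T=np.r_[tray,hh]+40*M[:,1]-np.array([0,0,42.8]);print(hh,np.degrees(az),T);rel(T,M)
E
```

```text
t 17.53 F_tool [ 0.1 -0.5  1.2] T_tool [0.2  0.51 0.03] w 7.2 pos [ 491.2 -163.4  204.6] j [-0.58 -0.2  -0.68  0.59  0.17  0.08] h 45.8
axis err x,y [0.2 0.2] tilt 0.15 turn 22.0
y heading 54.49377544983054
179 54.49377544983054 [557.43165588 272.26209706 136.2       ]
[0.452, 0.7649, 0.0792] [0.0617, 0.1547, -0.0]
179 119.99999999999999 [514.2        274.34101615 136.2       ]
[0.5142, 0.7222, 0.0368] [-0.0335, 0.1725, -0.3552]
122 54.49377544983054 [557.43165588 272.26209706  79.2       ]
[0.5049, 0.7438, 0.178] [0.0617, 0.1547, -0.0]
122 119.99999999999999 [514.2        274.34101615  79.2       ]
[0.5671, 0.7011, 0.1355] [-0.0335, 0.1725, -0.3552]
119 54.49377544983054 [557.43165588 272.26209706  76.2       ]
[0.5076, 0.7427, 0.1832] [0.0617, 0.1547, -0.0]
119 119.99999999999999 [514.2        274.34101615  76.2       ]
[0.5699, 0.7, 0.1407] [-0.0335, 0.1725, -0.3552]
```

```bash
python3 - <<'E'
from plan import *
o=env.observe();p0=o["tool_pos"];M0=R.from_rotvec(o["orientation"]).as_matrix()
z=np.array([0,0,-1.]);az=np.radians(54.49);y=np.array([np.cos(az),np.sin(az),0]);M=np.column_stack([np.cross(y,z),y,z])
rel(p0+[0,0,80],M0)
W=np.array([520,50,290.]);rel(W,M)
H=np.array([557.4,272.3,136.2]);rel(H+[0,0,70],M,W,M);rel(H,M,W,M)
E
```

```text
[-0.0742, 0.0296, -0.1386] [0.0, 0.0, 0.0]
[0.1161, 0.4148, -0.1707] [0.0617, 0.1547, 0.0]
[0.1974, 0.4054, 0.1676] [0.0, 0.0, 0.0]
[0.1974, 0.4054, 0.3076] [0.0, 0.0, 0.0]
```

Request:
step_arm --rows '[[[-0.015,0.006,-0.028,0,0,0,-1],[-0.035,0.014,-0.065,0,0,0,-1],[-0.055,0.022,-0.1,0,0,0,-1],[-0.074,0.03,-0.139,0,0,0,-1],[-0.055,0.07,-0.145,0.006,0.015,0,-1],[-0.03,0.13,-0.15,0.015,0.04,0,-1],[0,0.19,-0.155,0.025,0.065,0,-1],[0.03,0.25,-0.16,0.036,0.09,0,-1],[0.06,0.31,-0.164,0.046,0.115,0,-1],[0.09,0.36,-0.168,0.054,0.135,0,-1]]]'

```text
time: 18.37
tool_pos: [516.6, 21.8, 290.6]
orientation: [0.937, 2.93, 0.007]
contact_force: [1.2, -0.6, -2.2]
width: 6.8
```

```bash
python3 - <<'E'
from plan import *
st()
z=np.array([0,0,-1.]);az=np.radians(54.49);y=np.array([np.cos(az),np.sin(az),0]);M=np.column_stack([np.cross(y,z),y,z])
H=np.array([557.4,272.3,136.2]);rel(H+[0,0,80],M);rel(H,M)
E
```

```text
t 18.37 F_tool [-1.2  0.1  2.3] T_tool [-0.03  0.02  0.01] w 6.8 pos [516.6  21.8 290.6] j [-0.11  0.13 -0.01  1.36 -0.01  0.51] h 129.5
[0.2332, 0.4518, 0.1458] [0.0076, 0.0194, 0.0002]
[0.243, 0.448, 0.3055] [0.0076, 0.0194, 0.0002]
```

Request:
step_arm --rows '[[[0.03,0.055,0.01,0.002,0.005,0,-1],[0.06,0.11,0.02,0.004,0.01,0,-1],[0.09,0.17,0.03,0.006,0.015,0,-1],[0.12,0.23,0.05,0.0076,0.0194,0,-1],[0.15,0.29,0.07,0.0076,0.0194,0,-1],[0.18,0.35,0.09,0.0076,0.0194,0,-1],[0.21,0.4,0.12,0.0076,0.0194,0,-1],[0.225,0.435,0.14,0.0076,0.0194,0,-1],[0.2332,0.4518,0.1458,0.0076,0.0194,0.0002,-1],[0.2332,0.4518,0.1458,0.0076,0.0194,0.0002,-1]]]'

```text
time: 19.2
tool_pos: [556.3, 271.8, 213.6]
orientation: [-0.955, -2.992, 0.001]
contact_force: [-0.0, 0.0, -2.3]
width: 6.9
```

```bash
python3 - <<'E'
from plan import *
st();o=env.observe();T=o["tool_pos"];M=R.from_rotvec(o["orientation"]).as_matrix();print(M.round(3))
L=[]
for c in ("top","side"):
    d=env.read_camera(c);k=4
    f0=proj(d,np.array([534,240,80]))[0].astype(int);u,v=f0
    v=min(max(v,70),350)
    im=cv2.resize(d["frame"][v-70:v+70,u-50:u+50,::-1],None,fx=k,fy=k,interpolation=cv2.INTER_CUBIC)
    f=lambda P:np.round((proj(d,P)-[u-50,v-70]+.5)*k).astype(np.int32)
    c0=T-40*M[:,1]-42.8*M[:,2]
    for hh,r,col in((0,44,(0,0,255)),(-115,44,(0,255,0))):cv2.polylines(im,[f(circ(c0-hh*M[:,2],-M[:,2],r))],1,col,1)
    cs,sn=np.cos(-.277),np.sin(-.277);q=np.array([[a,b] for a,b in((-80,-80),(-80,80),(80,80),(80,-80))])@np.array([[cs,sn],[-sn,cs]])+[534.2,239.7]
    cv2.polylines(im,[f(np.c_[q,np.full(4,18)])],1,(255,0,0),1)
    L.append(im)
cv2.imwrite("pics/j.png",np.hstack(L))
E
```

```text
t 19.2 F_tool [ 0.  -0.   2.3] T_tool [-0.04 -0.07 -0.01] w 6.9 pos [556.3 271.8 213.6] j [ 0.32  0.4   0.17  1.33 -0.    0.94] h 72.7
[[-0.815  0.579 -0.001]
 [ 0.579  0.815 -0.   ]
 [ 0.    -0.001 -1.   ]]
```

View pics/j.png

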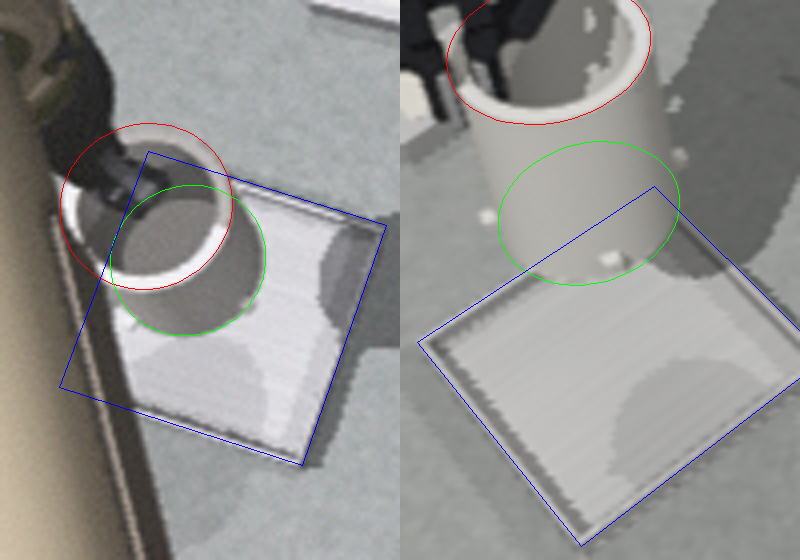

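The projected tub (red rim, green underside) matches the tub seen in both views. It is upright over the steel tray (blue outline), so I'll lower it.

Request:
step_arm --rows '[[[-0.001,0.002,0.03,0,0,0,-1],[-0.001,0.002,0.065,0,0,0,-1],[-0.001,0.002,0.1,0,0,0,-1],[-0.001,0.002,0.135,0,0,0,-1],[-0.001,0.002,0.17,0,0,0,-1],[-0.001,0.002,0.2,0,0,0,-1],[-0.001,0.002,0.225,0,0,0,-1],[-0.001,0.002,0.245,0,0,0,-1],[-0.001,0.002,0.257,0,0,0,-1],[-0.001,0.002,0.26,0,0,0,-1]]]'

```text
time: 20.13
tool_pos: [557.8, 269.6, 84.4]
orientation: [0.961, 2.99, -0.0]
contact_force: [-0.3, 1.0, -1.4]
width: 7.1
```

Request:
step_arm --rows '[[[0,0,0.001,0,0,0,-1],[0,0,0.002,0,0,0,-1],[0,0,0.003,0,0,0,-1],[0,0,0.004,0,0,0,-1],[0,0,0.005,0,0,0,-1],[0,0,0.006,0,0,0,-1],[0,0,0.006,0,0,0,-1],[0,0,0.006,0,0,0,-1],[0,0,0.006,0,0,0,-1],[0,0,0.006,0,0,0,-1]]]'

```text
time: 20.97
tool_pos: [557.8, 270.8, 81.6]
orientation: [0.959, 2.991, 0.0]
contact_force: [1.0, 0.4, -1.1]
width: 7.2
```

Request:
step_arm --rows '[[[0,0,0.001,0,0,0,-1],[0,0,0.002,0,0,0,-1],[0,0,0.003,0,0,0,-1],[0,0,0.004,0,0,0,-1],[0,0,0.005,0,0,0,-1],[0,0,0.006,0,0,0,-1],[0,0,0.006,0,0,0,-1],[0,0,0.006,0,0,0,-1],[0,0,0.006,0,0,0,-1],[0,0,0.006,0,0,0,-1]]]'

```text
time: 21.8
tool_pos: [557.9, 271.0, 79.2]
orientation: [0.958, 2.99, 0.001]
contact_force: [-1.1, 0.8, 5.5]
width: 6.7
```

Request:
step_arm --rows '[[[0,0,0.001,0,0,0,-1],[0,0,0.002,0,0,0,-1],[0,0,0.003,0,0,0,-1],[0,0,0.003,0,0,0,-1],[0,0,0.003,0,0,0,-1],[0,0,0.003,0,0,0,-1],[0,0,0.003,0,0,0,-1],[0,0,0.003,0,0,0,-1],[0,0,0.003,0,0,0,-1],[0,0,0.003,0,0,0,-1]]]'

```text
time: 22.63
tool_pos: [558.2, 271.2, 79.2]
orientation: [0.958, 2.989, 0.003]
contact_force: [-3.6, 0.8, 11.5]
width: 7.0
```

Contact with the tray floor. I'll ease off, then open.

Request:
step_arm --rows '[[[0,0,-0.001,0,0,0,-1],[0,0,-0.0025,0,0,0,-1],[0,0,-0.0025,0,0,0,-1],[0,0,-0.0025,0,0,0,-0.9],[0,0,-0.0025,0,0,0,-0.8],[0,0,-0.0025,0,0,0,-0.7],[0,0,-0.0025,0,0,0,-0.6],[0,0,-0.0025,0,0,0,-0.5],[0,0,-0.0025,0,0,0,-0.4],[0,0,-0.0025,0,0,0,-0.3]]]'

```text
time: 23.47
tool_pos: [557.7, 270.6, 78.0]
orientation: [0.959, 2.991, -0.001]
contact_force: [-0.6, -0.9, -0.0]
width: 29.8
```

Request:
step_arm --rows '[[[0,0,0,0,0,0,-0.2],[0,0,0,0,0,0,-0.2],[0,0,-0.01,0,0,0,-0.2],[0,0,-0.03,0,0,0,-0.2],[0,0,-0.06,0,0,0,-0.2],[0,0,-0.1,0,0,0,-0.2],[0,0,-0.15,0,0,0,-0.2],[0,0,-0.2,0,0,0,-0.2],[0,0,-0.25,0,0,0,-0.2],[0,0,-0.3,0,0,0,-0.2]]]'

```text
time: 24.3
tool_pos: [557.6, 270.8, 230.9]
orientation: [0.958, 2.99, 0.001]
contact_force: [0.2, 0.3, -0.6]
width: 34.0
```

Request:
step_arm --rows '[[[0.04,-0.05,0,0,0,0,0],[0.08,-0.1,0,0,0,0,0],[0.12,-0.15,0,0,0,0,0],[0.16,-0.2,0,0,0,0,0],[0.2,-0.25,0,0,0,0,0],[0.24,-0.3,0,0,0,0,0],[0.28,-0.34,0,0,0,0,0],[0.3,-0.36,0,0,0,0,0],[0.3,-0.36,0,0,0,0,0],[0.3,-0.36,0,0,0,0,0]]]'

```text
time: 25.13
tool_pos: [331.1, 211.7, 229.5]
orientation: [0.957, 2.989, 0.003]
contact_force: [-0.0, 0.1, -0.5]
width: 42.9
```

```bash
python3 - <<'E'
from plan import *
st();L=[]
for c in ("top","side"):
    d=env.read_camera(c)
    f=lambda P:np.round((proj(d,P)+.5)*1).astype(np.int32)
    im=d["frame"][:,:,::-1].copy();cv2.polylines(im,[f(circ(np.array([534.5,239.,119]),np.array([0,0,1.]),44))],1,(0,0,255),1)
    L.append(im[90:390,130:430])
    for l in ("driver","module","flux_jar"):print(c,l,[(round(r["p"],2),r["extent"]) for r in env.masks_of(c,l)])
cv2.imwrite("pics/k.png",cv2.resize(np.hstack(L),(800,400),interpolation=cv2.INTER_CUBIC))
E
```

```text
t 25.13 F_tool [0.1 0.  0.5] T_tool [-0.04  0.03 -0.  ] w 42.9 pos [331.1 211.7 229.5] j [ 0.36 -0.05 -0.35  1.27 -0.    0.98] h 188.9
top driver [(0.89, [277.1, 203.0, 287.5, 272.3])]
top module [(0.75, [218.5, 107.3, 262.7, 138.5])]
top flux_jar [(0.8, [272.1, 109.5, 294.0, 139.9])]
side driver [(0.49, [275.7, 229.1, 325.5, 261.5])]
side module [(0.56, [145.6, 205.0, 194.2, 249.8])]
side flux_jar [(0.75, [187.7, 175.3, 213.0, 208.5])]
```

View pics/k.png

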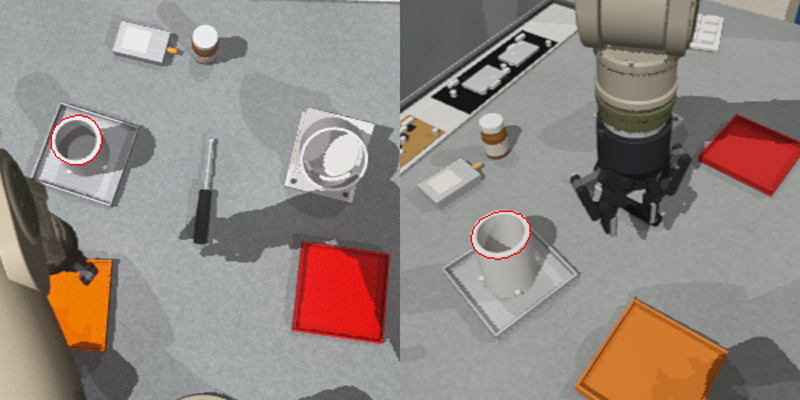

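The tub stands upright in the steel tray, with its rim at (75,140) in the top view and (500,235) in the side view, matching the model outline. The driver, module and jar are where they were, and the arm touches nothing.

```bash
python3 -c "
from rig import env
print(env.hand_in())"
```

```text
the job is handed in; nothing more can be done
None
```

The screw tub is out of the outer tub, standing upright and released on the floor of the grey steel tray, and I handed the job in at about 25 s. I gripped it by the rim wall and kept a light pull of about 12 N on it while turning. The catches came free at about 18°. I turned on to 22° and drew it straight out along its axis with about 1 N on the wrist.

**Last checks:**
- The final images show the tub's rim on the outline predicted for the tray centre, in both views.
- The driver, module and jar were found within a few pixels of where they started. The driver's outline moved most, by up to 10 pixels (at a lower detection score in the side view), and it looks unmoved in the picture.
- The robot was clear of everything, and the highest wrist force I read between moves was about 13 N.

**What disagreed:** the first grasp closed on nothing. In the side view the fingertips sat about 25 mm short of where the stated tool length puts them, so I went deeper and the grip held at about 7 mm (the wall is 8 mm). I did not find out why the stated length was off.

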